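Push the bobbin sled through the dust flaps

TASK

Carry the wooden bobbin sled to the sill of the low acrylic dust cabinet and push it in through the two spring flaps, gently on until it bears firmly on the sprung felt backstop inside, then let go so that it stays against the backstop with the flaps shut behind it. Do not ram the cabinet or the backstop, and leave the other things on the table where they are.

Things in the scene. Friction and masses are not known exactly. Their poses are not given: they have to be found in the camera images.
- sled: Bobbin sled: open-topped wooden tray 60 long (its x) x 44 wide (its y) x 30 mm high holding two fixed thread bobbins, with a square upright wooden post 16 x 16 mm in its middle whose top is 100 mm above the underside. About 0.15 kg. Origin: centre of its underside, z up. The same fore and aft (either end may lead).
- cabinet: Low acrylic dust cabinet on a waxed, slippery plywood floor 6 mm thick, fixed to the table. Origin: on the table under the middle of the flap plane; +x is the way in, z up. Floor from x = -105 mm (open sill in front) to +180. Clear walls, 72 mm apart, from x = 0 to 180. The two flaps load the sled by 4 to 8 N while it opens them, and spring shut once its rear end is 30 mm past the flap plane.
- sill (a point): Where to set the sled down: point on top of the sill, cabinet x = -64 mm, on the midline, 6 mm above the table. Two wooden rails 9 mm high stand on the floor, 48 mm apart inside (2 mm play each side of the sled) from x = -40 to +180 mm; in front of that, to x = -98 mm, they flare to about 65 mm apart and lead the sled in.
- slot (a point): Front end, on the midline, of the lengthwise slot in the clear roof: 26 mm wide, open in front, over x = 0 to 180 mm. The sled's post travels in it. Roof underside 48 mm, top (this point) 52 mm above the table; the post shows 54 mm above it and can be held there, best with a finger before and behind it: pinched from its two sides, the sled noses over when the flaps resist.
- stop_zone (a point): Point on the cabinet floor, midline, x = 115 mm. The backstop's felt pad (40 mm wide, 11 to 37 mm above the table), when free, faces the door somewhere at x = 104 to 126 mm: not measured, feel for it. It is a sprung, damped buffer: yields from 2 N, adds 1.2 N per mm, bottoms at 12 mm. A press of 5 to 10 N is firm, over 15 N is ramming. Let go, it eases the sled back to its free position.
- flap_left (a joint): Left (cabinet +y) flap leaf of wood, 29.5 wide x 27 high x 3 mm, hinged upright at y = +31 mm in the flap plane, lower edge 17 mm above the table: 0 rad shut, grows to 1.5 as it swings inward (cabinet +x); a spring shuts it, it does not open outward.
- flap_right (a joint): Right (cabinet -y) flap leaf, mirror image of the left one: 0 rad shut, 1.5 fully swung inward.
- bowl: Bystander: empty white ceramic bowl, 100 mm wide, 45 high; origin at the centre of its underside.
- thimble: Bystander: red plastic thimble 25 mm wide, 22 high; origin at its underside.
- hoop: Bystander: bamboo hoop lying flat, 150 mm across, 10 high; origin at its centre.
- magnifier: Bystander: magnifier lying flat, lens ring 65 mm, handle 85 mm along its -x; origin under the lens.
- spool: Bystander: wooden spool standing, 34 mm wide, 42 high; origin at its underside.
- weight: Bystander: brass pattern weight, cylinder 38 mm wide, 26 high; origin at its underside.
Not all that is in view belongs to the job. There is more than one size of the sled; the job needs the middle-sized.

How it is judged (in metres and radians):
On the way, in this order (a step that is already met when the one before it is completed fails the run):
1. the sled, standing on the cabinet floor, has pushed both flaps open (value of joint each of flap_left, flap_right above 0.6 rad and x of sled in the frame of cabinet between -0.03 and 0.065 m and z of sled in the frame of cabinet below 0.012 m and contact force between sled and cabinet above 0.5 N), for 0.1 s.
2. the sled bears on the backstop's pad with more than 3.5 N, right inside (contact force between sled and pad above 3.5 N and x of sled in the frame of cabinet above 0.066 m), for 0.2 s.
At the end, for the whole second after the job is handed in: The sled stands flat on the cabinet floor between the rails, wholly behind the flaps and at rest, its leading end within 4 mm of the backstop's pad; both flaps are shut (within 0.08 rad) (value of joint each of flap_left, flap_right below 0.08 rad and x of sled in the frame of cabinet above 0.066 m and z of sled in the frame of cabinet between 0.003 and 0.009 m and y of sled in the frame of cabinet between -0.005 and 0.005 m and x of sled in the frame of pad above -0.034 m and angle between sled's own z axis and vertical below 0.05 rad and angle between the x axis of sled and the x axis of cabinet, either way round below 0.12 rad and linear speed of sled below 0.01 m/s); the robot touches nothing.
It fails at once if the sled rams the backstop (more than 15 N) (contact force between sled and pad above 15 N).
It fails at once if the sled is rammed or jammed into the cabinet (more than 40 N) (contact force between sled and cabinet above 40 N).
It fails at once if the robot presses on the cabinet with more than 15 N (contact force between any of the fingers, the arm and cabinet above 15 N).
It fails at once if a bystander is moved by more than 20 mm (distance of any of bowl, thimble, hoop, magnifier, spool, weight from where it was at the start of the episode above 0.02 m).
It also fails if it takes over 72 s, if anything falls off the work surface, if the arm or the gripper's body presses on something with over 40 N, if the wrist force passes 120 N, or if a joint passes its speed limit or range.

ROBOT

A 6-joint arm with a two-finger parallel gripper is mounted at the origin on the work surface. World frame = base frame: x ahead of the robot, y to its left, z up, the work surface at z = 0. Lengths are in mm, angles in rad, forces in N, time in s.
With the tool pointing down it reaches from about 250 to 850 mm from the base axis. Payload 12.5 kg.
Tool frame: the origin (TCP) lies midway between the tips of the shut fingers; the grasp point (between the pads) lies 19 mm behind it; z points along the fingers, y is the line along which they close (so a half turn about z gives the same grasp; the last joint's range is limited). The gripper opens to 93 mm and grips with 3 to 60 N. Pads are 15 mm wide; open, the fingers measure 128 mm over their backs; the gripper's body (75 mm by 188 mm) begins 65 mm behind the grasp point.
Start: joints at [-1.233, 0.351, 1.652, -0, 1.139, -0.085], TCP at [225.69, -501.546, 218.633] pointing down, gripper open.
Joint ranges: [-2.75, 2.75], [-0.79, 2.1], [0.01, 2.65], [-1.57, 4.71], [0.07, 3.14], [-2.87, 2.87]. Speed limits (rad/s): [2.22, 2.22, 2.79, 3.14, 3.14, 3.14].

INTERFACE

Orientations are given as a rotation vector (axis times angle).
In Python, from station import state, camera, finish_job gives the robot as it stands.
- The arm moves only by the tool carry_out, never from a script. Its argument "moves" is a list of rows, each an object of numbers: "gripper": the closure, from 0 (fully open) to 1 (shut); "dx", "dy", "dz": the shift along the world's x, y, z in cm; "wx", "wy", "wz": the turn, a rotation vector about the world's x, y, z in degrees. In form: [{"gripper": .., "dx": .., "dy": .., "dz": .., "wx": .., "wy": .., "wz": ..}, ...]. A call has 1 to 8 rows; each row is the pose to reach, as a shift and turn from the pose commanded when the call began; what a row does not reach only later rows make up. A row lasts 1/8 s, in which the tool goes at most 62.5 mm and 10.7 degrees, less where a joint would pass 70% of its speed; a pose out of reach is approached as far as the arm can. A call with a gripper value outside its range is refused whole. The fingers move at their own pace and stop on an object; "squeeze" is the grip in N (left out, the last holds). Time passes only in rows, so rows that repeat a pose let the fingers close. It gives the time, the measured TCP pose, the force, the opening and the grip force at its end, in the units of the state.
- state(): the state, without advancing time (a new reading comes with each control period).
- camera(name): name is "scene" or "top"; returns a dict with "color" (384x512x3 uint8, blue, green, red), "depth" (384x512 float32, mm along the optical axis (not along the pixel's ray), 0 where there is no reading), "mtx" (3x3 intrinsics, pixels), "dist_coeffs" ([k1, k2, p1, p2, k3] as OpenCV has them; the pictures are not rectified), "extrinsics" (4x4, takes a point from camera to world coordinates). Camera axes: x right, y down, z forward; pixel columns grow to the right and rows downward; lengths in mm; the calibration is good to about 2 mm. A picture is of the moment at which its call begins.
- finish_job(): hands the job in; it is judged then, once.
The state is a dict: "time_s": time; "q": joint angles; "qvel": joint speeds; "joint_efforts": joint torques, N m; "tcp_pos": TCP position; "orientation": TCP orientation; "contact_force": force on the tool from outside, world axes, zero at the start; "torque": the same for the moment, N m; "width": finger opening in mm; "grasp_force": force on a finger pad.
Only numpy, scipy, OpenCV 4.12 (cv2) and the standard library are available. Lean on these libraries where they do the work, as an engineer would, in place of code of your own. Each camera call takes 0.05 s, during which the arm holds its last target. There are 200 camera calls.

## Working session

There is one attempt and no reset: what is moved stays moved. The work goes in short steps, Python scripts to look and compute and a tool call to move; the robot and the scene stay as the last step left them, time stands still between calls to the robot, and variables do not carry over. Pictures are saved under pics/ and viewed, at most 10 in all, crops included, and the job is handed in when it is done.

Besides the shell and the picture viewer there is one more tool, called after "Request:" as name(argument=value, ...), one argument or row to a line, values as JSON. carry_out: Moves the arm, as the interface text tells. Its arguments: {"type":"object","properties":{"moves":{"type":"array","items":{"type":"object","properties":{"gripper":{"type":"number"},"dx":{"type":"number"},"dy":{"type":"number"},"dz":{"type":"number"},"wx":{"type":"number"},"wy":{"type":"number"},"wz":{"type":"number"}}}},"squeeze":{"type":"number"}},"required":["moves"]}

```bash
mkdir -p pics
cat > h.py <<'E'
import numpy as np, cv2
from station import state, camera, finish_job
def ray(c,uv):
    p=cv2.undistortPoints(np.array(uv,float).reshape(-1,1,2),c['mtx'],c['dist_coeffs']).reshape(-1,2)
    d=np.c_[p,np.ones(len(p))]@c['extrinsics'][:3,:3].T
    return c['extrinsics'][:3,3],d
def onz(c,uv,z):
    o,d=ray(c,uv); return o+d*((z-o[2])/d[:,2])[:,None]
def cloud(c):
    h,w=c['depth'].shape; v,u=np.mgrid[:h,:w]
    p=cv2.undistortPoints(np.c_[u.ravel(),v.ravel()].astype(float).reshape(-1,1,2),np.array(c['mtx']),np.array(c['dist_coeffs'])).reshape(-1,2)
    P=np.c_[p,np.ones(len(p))]*c['depth'].reshape(-1,1)
    return (P@c['extrinsics'][:3,:3].T+c['extrinsics'][:3,3]).reshape(h,w,3)
def load(n):
    return np.load(f'{n}.npy',allow_pickle=True).item()
E
python3 - <<'E'
from h import *
for n in('scene','top'):
    c=camera(n); c={k:(np.array(v) if not isinstance(v,str) else v) for k,v in c.items()}
    np.save(n+'.npy',c); cv2.imwrite(f'pics/{n}0.png',cv2.resize(c['color'],(768,576),interpolation=cv2.INTER_CUBIC))
    print(n,c['extrinsics'].round(2).tolist(),c['mtx'].tolist(),c['dist_coeffs'])
s=state(); print(s)
E
```

```text
scene [[-0.52, 0.74, -0.42, 873.98], [0.86, 0.44, -0.27, 240.67], [-0.01, -0.5, -0.87, 783.97], [0.0, 0.0, 0.0, 1.0]] [[348.23593851902615, 0.0, 251.12268096746172], [0.0, 348.23593851902615, 191.19501717268423], [0.0, 0.0, 1.0]] [0.00617073 0.         0.         0.         0.        ]
top [[0.02, -0.99, 0.11, 377.14], [-1.0, -0.02, -0.03, 18.07], [0.03, -0.11, -0.99, 1085.25], [0.0, 0.0, 0.0, 1.0]] [[412.07202512517443, 0.0, 251.35836176763078], [0.0, 412.07202512517443, 194.89743131520174], [0.0, 0.0, 1.0]] [-0.10641503  0.          0.          0.          0.        ]
{'time_s': 0.1, 'q': array([-1.23261348e+00,  3.51189703e-01,  1.65232789e+00, -5.87828251e-07,
        1.13913824e+00, -8.45878452e-02]), 'qvel': array([ 0.00016712, -0.0003866 , -0.00034771, -0.00207947,  0.0004111 ,
        0.0015949 ]), 'joint_efforts': array([ 1.59114214e-03, -4.98028708e+01, -2.85704309e+01,  7.01056654e-02,
        2.39318440e-02, -4.39673045e-05]), 'tcp_pos': array([ 225.58609147, -501.27236781,  218.16349179]), 'orientation': array([-3.07063335e+00, -6.58931144e-01,  2.11949389e-04]), 'contact_force': array([ 0.279721  , -0.46959119,  0.12458694]), 'torque': array([-0.0032851 ,  0.00918012, -0.04491633]), 'grasp_force': 0.0, 'width': 93.00186108913167}
```

View pics/scene0.png

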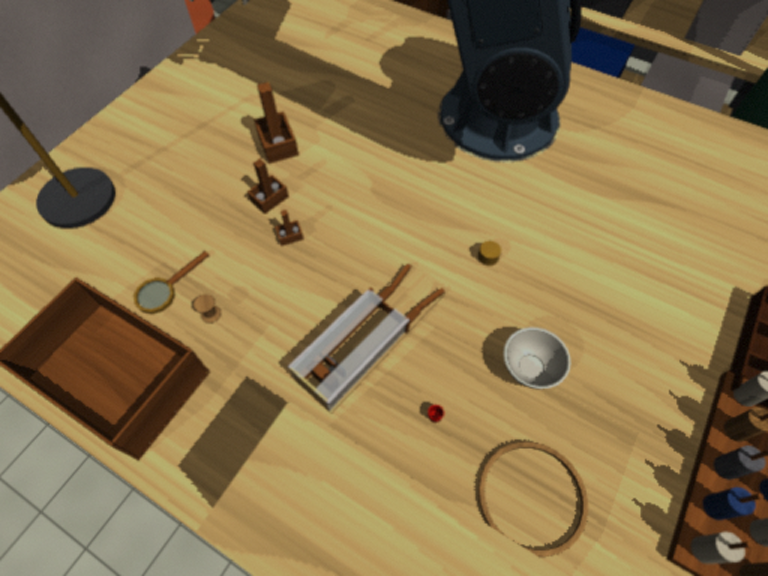

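View pics/top0.png

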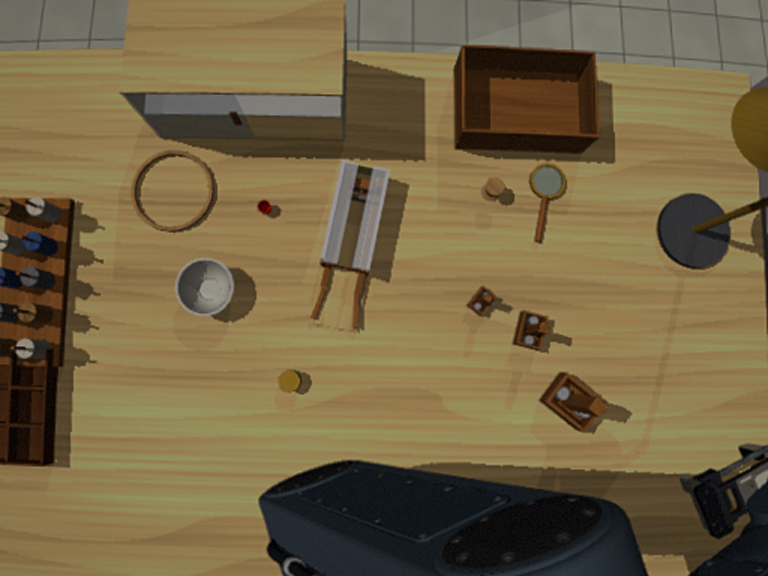

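The scene view shows three sleds: small at (288,228), middle at (267,190), large at (275,140), in doubled-view pixels. The cabinet sill rails are around (425,285) and its back is at (310,385). In the top view the middle sled is at (532,330), and the cabinet runs from rail tips at (315,318)/(357,325) to its back at (365,165).

Run:
```python
from h import *
T=load('top');S=load('scene')
for n,c,box in(('top',T,(320,190,395,250)),('scene',S,(155,95,205,150))):
    P=cloud(c);x0,y0,x1,y1=box;Q=P[y0:y1,x0:x1].reshape(-1,3)
    for lo,hi in((90,110),(22,36),(14,110)):
        q=Q[(Q[:,2]>lo)&(Q[:,2]<hi)]
        if len(q)>3:
            r=cv2.minAreaRect(q[:,:2].astype(np.float32)); print(n,lo,hi,len(q),q.mean(0).round(1),np.round(r[0],1),np.round(r[1],1),round(r[2],1),'med z',np.median(q[:,2]).round(1),'max',q[:,2].max().round(1))
# cabinet depth survey
P=cloud(T)
for (u,v) in [(213,212),(236,217),(240,200),(228,140),(243,125),(240,122),(255,118),(230,110),(222,150),(252,150),(235,160),(220,175),(246,180),(200,170),(100,70),(150,40)]:
    print((u,v),P[v,u].round(0))
# upscaled crops
a=cv2.resize(T['color'][95:230,195:275],None,fx=4,fy=4,interpolation=cv2.INTER_CUBIC)
b=cv2.resize(T['color'][190:255,300:390],None,fx=4,fy=4,interpolation=cv2.INTER_CUBIC)
H=np.zeros((540,320+360,3),np.uint8);H[:540,:320]=a;H[:260,320:]=b
cv2.imwrite('pics/crop1.png',H)
a=cv2.resize(S['color'][165:280,185:300],None,fx=5,fy=5,interpolation=cv2.INTER_CUBIC)
cv2.imwrite('pics/crop2.png',a)
```

```text
top 90 110 51 [ 430.4 -280.3   99.2] [ 430.3 -280.7] [16.3 15.7] 75.0 med z 99.7 max 104.3
top 22 36 230 [ 434.4 -271.1   27.7] [ 437.7 -269.9] [200.5  69.5] 57.0 med z 28.1 max 36.0
top 14 110 452 [ 440.4 -262.    41.3] [ 437. -271.] [203.2  69.5] 56.8 med z 29.2 max 104.3
scene 90 110 42 [ 432.4 -278.1   97.5] [ 431.2 -279.3] [16.4 16.5] 71.9 med z 98.2 max 101.9
scene 22 36 276 [ 405.9 -288.5   27.4] [ 413.5 -279.5] [202.8  93.7] 36.3 med z 27.4 max 35.8
scene 14 110 670 [ 411.9 -280.9   39.1] [ 412.7 -280.2] [227.8  93.7] 36.3 med z 29.2 max 101.9
(213, 212) [445.  87.   6.]
(236, 217) [433.  27.  19.]
(240, 200) [478.  17.   7.]
(228, 140) [628.  51.  50.]
(243, 125) [672.  13.  38.]
(240, 122) [679.  21.  41.]
(255, 118) [687. -18.  54.]
(230, 110) [708.  47.  51.]
(222, 150) [601.  65.  51.]
(252, 150) [614. -13.   2.]
(235, 160) [584.  32.   7.]
(220, 175) [538.  69.  43.]
(246, 180) [532.   2.  -0.]
(200, 170) [557. 125.   2.]
(100, 70) [772. 359. 148.]
(150, 40) [823. 230. 201.]
```

View pics/crop1.png

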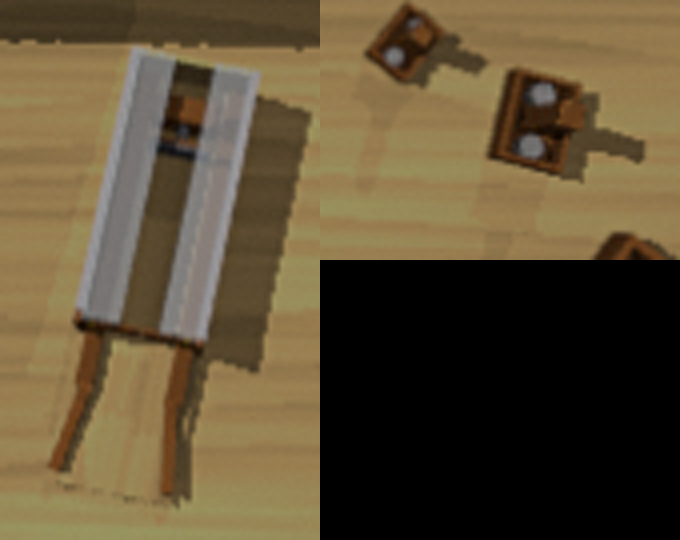

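View pics/crop2.png

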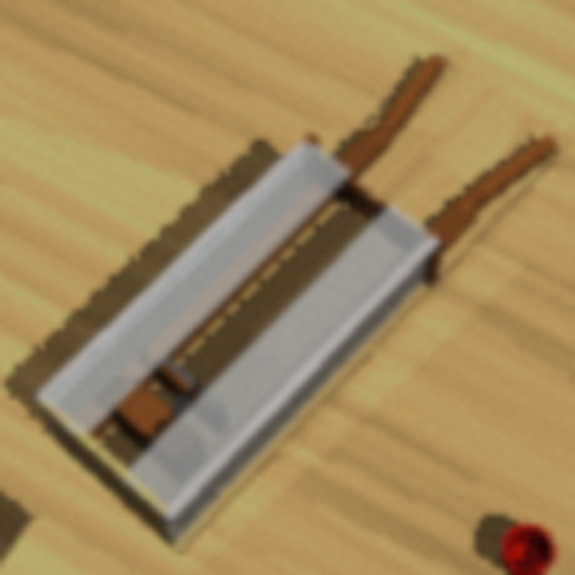

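The roof's outer corners in the left crop are (135,47), (258,72), (205,340) and (77,312). The slot edges run (176,65)→(124,322) and (215,73)→(162,330), and the rail tips are at (60,468) and (168,492). The middle sled's tray is at (535,120), with its bobbins in line with the long axis at about -14°.

Run:
```python
from h import *
from scipy.spatial.transform import Rotation as R
T=load('top');S=load('scene')
f=lambda L:(np.array(L,float)+.5)/4-.5+[195,95]
g=lambda L:(np.array(L,float)+.5)/5-.5+[185,165]
def ang(d): return np.degrees(np.arctan2(d[1],d[0])).round(2)
r=onz(T,f([(135,47),(258,72),(205,340),(77,312)]),52); print('roof top',r.round(1).tolist())
print('widths',np.linalg.norm(r[0]-r[1]),np.linalg.norm(r[2]-r[3]),'len',np.linalg.norm(r[0]-r[3]),np.linalg.norm(r[1]-r[2]),ang(r[0]-r[3]),ang(r[1]-r[2]))
print('front mid',(r[2]+r[3])/2,'back',(r[0]+r[1])/2)
r=onz(S,g([(40,397),(175,515),(438,240),(308,140)]),52); print('roof scn',r.round(1).tolist())
print('front mid',(r[2]+r[3])/2,'back',(r[0]+r[1])/2,ang(r[0]-r[3]),ang(r[1]-r[2]),np.linalg.norm(r[0]-r[3]),np.linalg.norm(r[2]-r[3]))
# roof from depth: points z 47..57 in cabinet region
for n,c in(('top',T),('scn',S)):
    P=cloud(c).reshape(-1,3)
    q=P[(P[:,2]>46)&(P[:,2]<58)&(P[:,0]>480)&(P[:,0]<760)&(P[:,1]>-60)&(P[:,1]<110)]
    rr=cv2.minAreaRect(q[:,:2].astype(np.float32)); print(n,'roof depth',len(q),rr,np.median(q[:,2]))
    # rails by brown colour within sill area, z~15
    hsv=cv2.cvtColor(c['color'],cv2.COLOR_BGR2HSV)
    v,u=np.mgrid[:384,:512]; G=onz(c,np.c_[u.ravel(),v.ravel()],15)
    o=np.array([520,40.]);
    m=(hsv[...,0]<14)&(hsv[...,1]>120)&(hsv[...,2]>30)
    q=G[m.ravel()]; q=q[(q[:,0]>400)&(q[:,0]<515)&(q[:,1]>0)&(q[:,1]<110)]
    for x in range(405,515,10):
        k=q[(q[:,0]>=x)&(q[:,0]<x+10)]
        if len(k): print(x,len(k),np.sort(k[:,1]).round(0)[[0,len(k)//4,len(k)//2,3*len(k)//4,-1]])
# other posts
P=cloud(T)
Q=P[235:300,345:425].reshape(-1,3);q=Q[Q[:,2]>30];print('big',q[:,2].max(),q.min(0),q.max(0), 'top',q[q[:,2]>q[:,2].max()-10].mean(0))
Q=P[185:215,305:335].reshape(-1,3);q=Q[Q[:,2]>12];print('small',q[:,2].max(),q.min(0),q.max(0))
# mid tray by rim corners, z=30
h=lambda L:(np.array(L,float)-[320,0]+.5)/4-.5+[300,190]
b=onz(T,h([(543,95),(530,147)]),22);print('bobbins',b.round(1).tolist(),ang(b[0]-b[1]),b.mean(0))
b=onz(T,h([(511,69),(582,85),(490,158),(567,173)]),30);print(b.round(1).tolist(),ang(b[0]-b[2]))
print('tool R',R.from_rotvec(state()['orientation']).as_matrix().round(3).tolist())
```

```text
roof top [[716.8, 51.8, 52.0], [702.0, -28.2, 52.0], [526.0, 3.1, 52.0], [542.3, 84.5, 52.0]]
widths 81.31592403963684 82.99307822611564 len 177.6008083785277 178.78789071532037 -10.62 -10.08
front mid [534.12107198  43.80382067  52.        ] back [709.41445318  11.79188924  52.        ]
roof scn [[701.0, -27.7, 52.0], [714.8, 54.2, 52.0], [541.6, 86.4, 52.0], [526.8, 5.8, 52.0]]
front mid [534.19953465  46.13654826  52.        ] back [707.89941321  13.24798263  52.        ] -10.91 -10.53 177.34769450555035 81.93558316638962
top roof depth 1620 ((620.4593505859375, 28.826473236083984), (85.5445785522461, 183.5792694091797), 79.2354507446289) 52.48403881320996
445 5 [ 95.  97.  97. 100. 100.]
455 2 [90. 90. 95. 95. 95.]
465 4 [25. 87. 90. 92. 92.]
475 5 [25. 25. 82. 85. 88.]
485 6 [22. 23. 25. 25. 82.]
495 8 [15. 17. 23. 25. 83.]
505 12 [15. 20. 23. 80. 83.]
scn roof depth 1990 ((620.396728515625, 29.641738891601562), (86.27556610107422, 183.60409545898438), 79.5499267578125) 51.34705943094872
425 1 [27. 27. 27. 27. 27.]
435 4 [24. 25. 26. 28. 28.]
445 10 [ 24.  26.  28.  98. 100.]
455 12 [24. 27. 94. 96. 99.]
465 17 [22. 25. 28. 91. 95.]
475 18 [22. 25. 86. 89. 93.]
485 22 [19. 24. 80. 84. 89.]
495 25 [15. 21. 25. 81. 85.]
505 23 [15. 20. 26. 80. 85.]
big 1085.2454329516268 [ 255.31542112 -403.9356685    30.04218291] [ 377.14391121   18.06931998 1085.24543295] top [ 377.14391121   18.06931998 1085.24543295]
small 1085.2454329516268 [ 377.14391121 -221.09481662   12.61392463] [ 506.78428342   18.06931998 1085.24543295]
bobbins [[446.9, -285.8, 22.0], [412.8, -276.8, 22.0]] -14.69 [ 429.82686425 -281.3191016    22.        ]
[[463.0, -262.4, 30.0], [453.3, -309.6, 30.0], [405.0, -248.2, 30.0], [395.9, -299.0, 30.0]] -13.78
tool R [[0.912, 0.41, -0.0], [0.41, -0.912, 0.001], [0.0, -0.001, -1.0]]
```

Request:
carry_out(
  moves=[
    {"dx": 3.4, "dy": 3.7, "wz": 8.5, "gripper": 0},
    {"dx": 6.8, "dy": 7.4, "wz": 17, "gripper": 0},
    {"dx": 10.2, "dy": 11.1, "wz": 25.5, "gripper": 0},
    {"dx": 13.7, "dy": 14.8, "wz": 34, "gripper": 0},
    {"dx": 17.1, "dy": 18.5, "wz": 42.5, "gripper": 0},
    {"dx": 20.5, "dy": 22.1, "wz": 51, "gripper": 0},
    {"dx": 20.5, "dy": 22.1, "wz": 51, "gripper": 0},
    {"dx": 20.5, "dy": 22.1, "wz": 51, "gripper": 0},
  ],
)

```text
invalid input
```

Run:
```python
from h import *
from scipy.spatial.transform import Rotation as R
T=load('top');S=load('scene')
for n,c in(('top',T),('scn',S)):
    P=cloud(c); P=P[c['depth']>0]
    q=P[(P[:,0]>280)&(P[:,0]<410)&(P[:,1]>-400)&(P[:,1]<-240)&(P[:,2]>50)&(P[:,2]<190)]
    k=q[q[:,2]>q[:,2].max()-8]; print(n,'big post',q[:,2].max().round(),k.mean(0).round(1))
    L=np.array([np.cos(np.radians(-15)),np.sin(np.radians(-15))]);N=np.array([-L[1],L[0]])
    q=P[(P[:,2]>20)&(P[:,2]<190)];d=q[:,:2]-[431,-280];a=d@L;b=d@N
    w=(abs(a)<100)&(abs(b)<42)&((abs(a)>36)|(abs(b)>26));print('in body footprint',w.sum(),q[w].round(0)[:6].tolist(), q[w][:,2].max() if w.any() else 0)
s=state();print(s['time_s'],s['tcp_pos'],R.from_rotvec(s['orientation']).as_matrix()[:,1],s['q'],s['contact_force'])
```

```text
top big post 148.0 [ 306.7 -351.5  143.8]
in body footprint 0 [] 0
scn big post 145.0 [ 308.6 -349.6  141.8]
in body footprint 0 [] 0
0.1 [ 225.58609147 -501.27236781  218.16349179] [ 0.41028881 -0.91195503 -0.00105942] [-1.23261348e+00  3.51189703e-01  1.65232789e+00 -5.87828251e-07
  1.13913824e+00 -8.45878452e-02] [ 0.279721   -0.46959119  0.12458694]
```

Request:
carry_out(
  moves=[
    {"dx": 3.4, "dy": 3.7, "dz": 0, "wx": 0, "wy": 0, "wz": 8.5, "gripper": 0},
    {"dx": 6.8, "dy": 7.4, "dz": 0, "wx": 0, "wy": 0, "wz": 17, "gripper": 0},
    {"dx": 10.2, "dy": 11.1, "dz": 0, "wx": 0, "wy": 0, "wz": 25.5, "gripper": 0},
    {"dx": 13.7, "dy": 14.8, "dz": 0, "wx": 0, "wy": 0, "wz": 34, "gripper": 0},
    {"dx": 17.1, "dy": 18.5, "dz": 0, "wx": 0, "wy": 0, "wz": 42.5, "gripper": 0},
    {"dx": 20.5, "dy": 22.1, "dz": 0, "wx": 0, "wy": 0, "wz": 51, "gripper": 0},
    {"dx": 20.5, "dy": 22.1, "dz": 0, "wx": 0, "wy": 0, "wz": 51, "gripper": 0},
  ],
  squeeze=15,
)

```text
time_s: 0.98
tcp_pos: [432.1, -278.5, 218.4]
orientation: [-2.483, -1.923, -0.0]
contact_force: [-0.6, -0.0, -0.1]
width: 93.0
grasp_force: 0.0
```

Request:
carry_out(
  moves=[
    {"dx": 0, "dy": 0, "dz": -4, "wx": 0, "wy": 0, "wz": 0, "gripper": 0},
    {"dx": 0, "dy": 0, "dz": -8, "wx": 0, "wy": 0, "wz": 0, "gripper": 0},
    {"dx": 0, "dy": 0, "dz": -11, "wx": 0, "wy": 0, "wz": 0, "gripper": 0},
    {"dx": 0, "dy": 0, "dz": -14, "wx": 0, "wy": 0, "wz": 0, "gripper": 0},
    {"dx": 0, "dy": 0, "dz": -16, "wx": 0, "wy": 0, "wz": 0, "gripper": 0},
    {"dx": 0, "dy": 0, "dz": -16, "wx": 0, "wy": 0, "wz": 0, "gripper": 0},
  ],
)

```text
time_s: 1.72
tcp_pos: [429.5, -280.6, 57.5]
orientation: [-2.488, -1.913, 0.001]
contact_force: [0.2, 0.5, 0.7]
width: 92.8
grasp_force: 0.0
```

Request:
carry_out(
  moves=[
    {"dx": 0, "dy": 0, "dz": 0, "wx": 0, "wy": 0, "wz": 0, "gripper": 0.5},
    {"dx": 0, "dy": 0, "dz": 0, "wx": 0, "wy": 0, "wz": 0, "gripper": 0.7},
    {"dx": 0, "dy": 0, "dz": 0, "wx": 0, "wy": 0, "wz": 0, "gripper": 1},
    {"dx": 0, "dy": 0, "dz": 0, "wx": 0, "wy": 0, "wz": 0, "gripper": 1},
    {"dx": 0, "dy": 0, "dz": 0, "wx": 0, "wy": 0, "wz": 0, "gripper": 1},
    {"dx": 0, "dy": 0, "dz": 0, "wx": 0, "wy": 0, "wz": 0, "gripper": 1},
  ],
  squeeze=15,
)

```text
time_s: 2.48
tcp_pos: [430.7, -280.5, 58.6]
orientation: [-2.489, -1.917, -0.0]
contact_force: [0.2, -0.7, -0.5]
width: 37.4
grasp_force: 0.0
```

Request:
carry_out(
  moves=[
    {"dx": 0, "dy": 0, "dz": 0, "wx": 0, "wy": 0, "wz": 0, "gripper": 1},
    {"dx": 0, "dy": 0, "dz": 0, "wx": 0, "wy": 0, "wz": 0, "gripper": 1},
    {"dx": 0, "dy": 0, "dz": 0, "wx": 0, "wy": 0, "wz": 0, "gripper": 1},
    {"dx": 0, "dy": 0, "dz": 0, "wx": 0, "wy": 0, "wz": 0, "gripper": 1},
    {"dx": 0, "dy": 0, "dz": 0, "wx": 0, "wy": 0, "wz": 0, "gripper": 1},
    {"dx": 0, "dy": 0, "dz": 0, "wx": 0, "wy": 0, "wz": 0, "gripper": 1},
  ],
  squeeze=15,
)

```text
time_s: 3.22
tcp_pos: [430.7, -280.5, 58.6]
orientation: [-2.489, -1.917, 0.0]
contact_force: [0.8, -0.6, -1.8]
width: 16.0
grasp_force: 15.0
```

Request:
carry_out(
  moves=[
    {"dx": 0, "dy": 0, "dz": 2, "wx": 0, "wy": 0, "wz": 0, "gripper": 1},
    {"dx": 0, "dy": 0, "dz": 5, "wx": 0, "wy": 0, "wz": 0, "gripper": 1},
    {"dx": 0, "dy": 0, "dz": 8, "wx": 0, "wy": 0, "wz": 0, "gripper": 1},
    {"dx": 0, "dy": 3, "dz": 10, "wx": 0, "wy": 0, "wz": 0, "gripper": 1},
    {"dx": 0, "dy": 6.5, "dz": 10, "wx": 0, "wy": 0, "wz": 0, "gripper": 1},
    {"dx": 1, "dy": 10, "dz": 10, "wx": 0, "wy": 0, "wz": 0, "gripper": 1},
    {"dx": 1.5, "dy": 14, "dz": 10, "wx": 0, "wy": 0, "wz": 1, "gripper": 1},
    {"dx": 2, "dy": 18, "dz": 10, "wx": 0, "wy": 0, "wz": 2, "gripper": 1},
  ],
)

```text
time_s: 4.22
tcp_pos: [450.7, -99.3, 158.7]
orientation: [2.454, 1.961, 0.0]
contact_force: [1.1, -0.4, -1.3]
width: 15.9
grasp_force: 15.0
```

Request:
carry_out(
  moves=[
    {"dx": 0.5, "dy": 4, "dz": 0, "wx": 0, "wy": 0, "wz": 0.5, "gripper": 1},
    {"dx": 1, "dy": 8, "dz": 0, "wx": 0, "wy": 0, "wz": 1, "gripper": 1},
    {"dx": 1.5, "dy": 12, "dz": 0, "wx": 0, "wy": 0, "wz": 1.5, "gripper": 1},
    {"dx": 1.9, "dy": 15, "dz": 0, "wx": 0, "wy": 0, "wz": 2, "gripper": 1},
    {"dx": 1.9, "dy": 15.8, "dz": 0, "wx": 0, "wy": 0, "wz": 2, "gripper": 1},
    {"dx": 1.9, "dy": 15.8, "dz": 0, "wx": 0, "wy": 0, "wz": 2, "gripper": 1},
    {"dx": 1.9, "dy": 15.8, "dz": 0, "wx": 0, "wy": 0, "wz": 2, "gripper": 1},
  ],
)

```text
time_s: 5.1
tcp_pos: [469.6, 56.6, 158.6]
orientation: [2.421, 2.002, -0.0]
contact_force: [-0.8, 0.0, -2.0]
width: 15.9
grasp_force: 15.0
```

Run:
```python
from h import *
s=state();print(s['time_s'],s['tcp_pos'],s['orientation'],s['contact_force'],s['torque'],s['width'],s['q'])
for n in('scene','top'):
    c=camera(n); c={k:np.array(v) for k,v in c.items()}; np.save(n+'1.npy',c)
t=load('top1')['color'][110:260,170:330];sc=load('scene1')['color'][120:270,200:360]
cv2.imwrite('pics/crop3.png',np.hstack([cv2.resize(i,(400,375),interpolation=cv2.INTER_CUBIC) for i in(t,sc)]))
```

```text
5.1 [469.61300282  56.62127455 158.62772204] [ 2.42104690e+00  2.00194412e+00 -2.81049354e-04] [-0.75842717  0.00659472 -1.97846506] [-0.04969048 -0.05227419  0.05631042] 15.90100394971902 [ 2.16177574e-02  2.90768974e-01  1.90562664e+00 -1.91746400e-04
  9.45302219e-01  2.10676913e-01]
```

View pics/crop3.png

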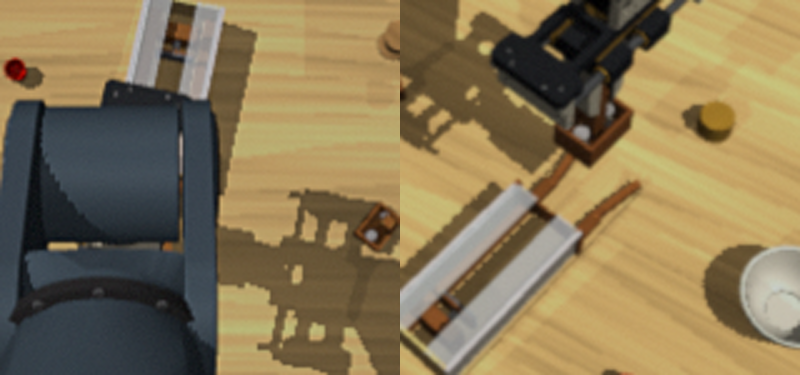

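The scene half shows the sled held level above the sill, with the tray at (593,135). The arm hides it in the top view, so I'll measure the sled's pose in the hand from its end and side faces.

Run:
```python
from h import *
c=load('scene1');P=cloud(c);P=P[c['depth']>0]
a=np.radians(-10.7);L=np.array([np.cos(a),np.sin(a)]);N=np.array([-L[1],L[0]])
d=P[:,:2]-[469.6,56.6];X=d@L;Y=d@N
k=(abs(X)<45)&(abs(Y)<35)&(P[:,2]>92)&(P[:,2]<136)
X,Y,Z=X[k],Y[k],P[k,2];print(len(X),'z',np.percentile(Z,[2,98]).round(1))
low=(Z<122)
e=low&(X>24);print('end face n',e.sum());
m=e&(abs(Y)<18);p=np.polyfit(Y[m],X[m],1);print('end: X at Y0',p[1],'slope deg',np.degrees(np.arctan(p[0])),'std',np.std(X[m]-np.polyval(p,Y[m])))
m=low&(Y>16)&(abs(X)<25);p=np.polyfit(X[m],Y[m],1);print('side n',m.sum(),'Y at X0',p[1],'slope deg',np.degrees(np.arctan(p[0])),'std',np.std(Y[m]-np.polyval(p,X[m])))
r=(Z>122)
print('rim extents X',np.percentile(X[r],[1,99]),'Y',np.percentile(Y[r],[1,99]))
# rail: refined roof measure from this view
```

```text
476 z [101.1 133. ]
end face n 89
end: X at Y0 30.422582839516277 slope deg -0.07262147745373329 std 0.6064533239414927
side n 69 Y at X0 21.719556056154268 slope deg -0.14450137897836696 std 0.37858199149087085
rim extents X [-29.28734845  31.2711637 ] Y [-19.28614458  22.13139799]
```

Request:
carry_out(
  moves=[
    {"dx": -0.6, "dy": 0.2, "dz": -2.5, "wx": 0, "wy": 0, "wz": 0.2, "gripper": 1},
    {"dx": -0.6, "dy": 0.2, "dz": -5, "wx": 0, "wy": 0, "wz": 0.2, "gripper": 1},
    {"dx": -0.6, "dy": 0.2, "dz": -7, "wx": 0, "wy": 0, "wz": 0.2, "gripper": 1},
    {"dx": -0.6, "dy": 0.2, "dz": -8.3, "wx": 0, "wy": 0, "wz": 0.2, "gripper": 1},
    {"dx": -0.6, "dy": 0.2, "dz": -8.8, "wx": 0, "wy": 0, "wz": 0.2, "gripper": 1},
    {"dx": -0.6, "dy": 0.2, "dz": -9.1, "wx": 0, "wy": 0, "wz": 0.2, "gripper": 1},
    {"dx": -0.6, "dy": 0.2, "dz": -9.2, "wx": 0, "wy": 0, "wz": 0.2, "gripper": 1},
    {"dx": -0.6, "dy": 0.2, "dz": -9.2, "wx": 0, "wy": 0, "wz": 0.2, "gripper": 1},
  ],
)

```text
time_s: 6.2
tcp_pos: [463.9, 59.5, 66.9]
orientation: [2.416, 2.007, 0.001]
contact_force: [0.5, 1.3, -1.7]
width: 16.0
grasp_force: 15.0
```

Request:
carry_out(
  moves=[
    {"dx": 0, "dy": 0, "dz": -0.1, "wx": 0, "wy": 0, "wz": 0, "gripper": 1},
    {"dx": 0, "dy": 0, "dz": -0.1, "wx": 0, "wy": 0, "wz": 0, "gripper": 1},
    {"dx": 0, "dy": 0, "dz": -0.2, "wx": 0, "wy": 0, "wz": 0, "gripper": 1},
    {"dx": 0, "dy": 0, "dz": -0.2, "wx": 0, "wy": 0, "wz": 0, "gripper": 1},
    {"dx": 0, "dy": 0, "dz": -0.2, "wx": 0, "wy": 0, "wz": 0, "gripper": 1},
  ],
)

```text
time_s: 6.82
tcp_pos: [463.7, 59.4, 64.6]
orientation: [2.417, 2.007, -0.0]
contact_force: [-0.4, -0.1, -1.2]
width: 15.9
grasp_force: 15.0
```

Request:
carry_out(
  moves=[
    {"dx": 0, "dy": -0.05, "dz": -0.05, "wx": 0, "wy": 0, "wz": 0, "gripper": 1},
    {"dx": 0, "dy": -0.05, "dz": -0.05, "wx": 0, "wy": 0, "wz": 0, "gripper": 1},
    {"dx": 0, "dy": -0.05, "dz": -0.05, "wx": 0, "wy": 0, "wz": 0, "gripper": 1},
  ],
)

```text
time_s: 7.2
tcp_pos: [463.9, 59.1, 64.5]
orientation: [2.417, 2.007, 0.001]
contact_force: [-1.6, 1.6, 6.3]
width: 16.3
grasp_force: 15.0
```

Request:
carry_out(
  moves=[
    {"dx": 0, "dy": 0, "dz": -0.05, "wx": 0, "wy": 0, "wz": 0, "gripper": 1},
    {"dx": 0, "dy": 0, "dz": -0.05, "wx": 0, "wy": 0, "wz": 0, "gripper": 1},
    {"dx": 0, "dy": 0, "dz": -0.05, "wx": 0, "wy": 0, "wz": 0, "gripper": 1},
  ],
)

```text
time_s: 7.58
tcp_pos: [464.0, 59.1, 64.5]
orientation: [2.416, 2.007, 0.001]
contact_force: [-4.8, 1.1, 14.0]
width: 15.8
grasp_force: 15.0
```

Request:
carry_out(
  moves=[
    {"dx": 0, "dy": 0, "dz": 0.07, "wx": 0, "wy": 0, "wz": 0, "gripper": 1},
    {"dx": 0.5, "dy": -0.09, "dz": 0.07, "wx": 0, "wy": 0, "wz": 0, "gripper": 1},
    {"dx": 1.0, "dy": -0.19, "dz": 0.07, "wx": 0, "wy": 0, "wz": 0, "gripper": 1},
    {"dx": 1.5, "dy": -0.28, "dz": 0.07, "wx": 0, "wy": 0, "wz": 0, "gripper": 1},
    {"dx": 1.5, "dy": -0.28, "dz": 0.07, "wx": 0, "wy": 0, "wz": 0, "gripper": 1},
    {"dx": 1.5, "dy": -0.28, "dz": 0.07, "wx": 0, "wy": 0, "wz": 0, "gripper": 1},
  ],
)

```text
time_s: 8.32
tcp_pos: [479.3, 56.1, 64.5]
orientation: [2.416, 2.007, 0.002]
contact_force: [1.1, 0.3, 3.7]
width: 15.9
grasp_force: 15.0
```

Request:
carry_out(
  moves=[
    {"dx": 0.5, "dy": -0.09, "dz": 0, "wx": 0, "wy": 0, "wz": 0, "gripper": 1},
    {"dx": 1.0, "dy": -0.19, "dz": 0, "wx": 0, "wy": 0, "wz": 0, "gripper": 1},
    {"dx": 1.5, "dy": -0.28, "dz": 0, "wx": 0, "wy": 0, "wz": 0, "gripper": 1},
    {"dx": 1.8, "dy": -0.34, "dz": 0, "wx": 0, "wy": 0, "wz": 0, "gripper": 1},
    {"dx": 1.8, "dy": -0.34, "dz": 0, "wx": 0, "wy": 0, "wz": 0, "gripper": 1},
    {"dx": 1.8, "dy": -0.34, "dz": 0, "wx": 0, "wy": 0, "wz": 0, "gripper": 1},
  ],
)

```text
time_s: 9.07
tcp_pos: [496.7, 52.8, 64.5]
orientation: [2.417, 2.007, 0.0]
contact_force: [-1.3, -1.4, 6.5]
width: 15.9
grasp_force: 15.0
```

Run:
```python
from h import *
s=state();print(s['time_s'],s['tcp_pos'],s['contact_force'],s['torque'])
c=camera('scene');c={k:np.array(v) for k,v in c.items()};P=cloud(c);np.save('scene2.npy',c)
a=np.radians(-10.6);L=np.array([np.cos(a),np.sin(a)]);N=np.array([-L[1],L[0]])
d=P[...,:2]-s['tcp_pos'][:2];X=d@L;Y=d@N;Z=P[...,2]
m=(c['depth']>0)&(abs(X)<26)&(Y>14)&(Y<30)&(Z>18)&(Z<34)
p=np.polyfit(X[m],Y[m],1);print('side',m.sum(),p[1],np.degrees(np.arctan(p[0])))
cv2.imwrite('pics/crop4.png',cv2.resize(c['color'][130:280,190:350],None,fx=4,fy=4,interpolation=cv2.INTER_CUBIC)[:600])
```

```text
9.075 [496.71870958  52.75268015  64.49693362] [-1.28526907 -1.44661305  6.45777315] [-0.06523604  0.02477507  0.02000202]
side 44 21.220870026005556 1.5033067725898128
```

View pics/crop4.png

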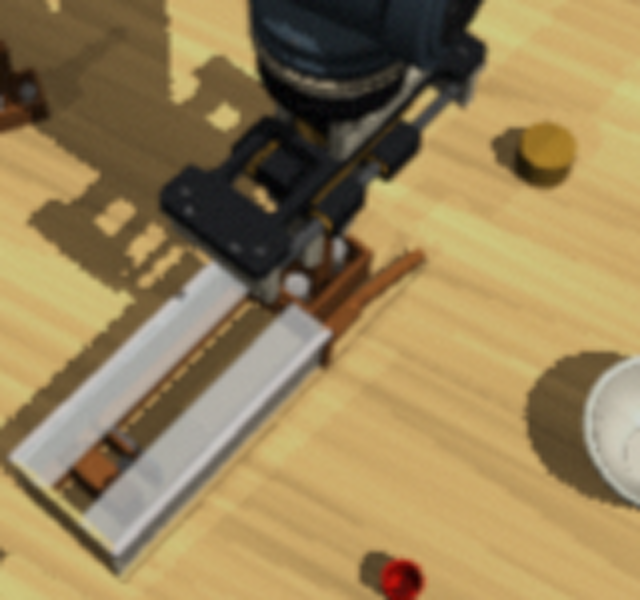

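The sled sits between the rails with its nose at the flaps, and the front finger clears the roof over the slot. Now pushing slowly through the flaps.

Request:
carry_out(
  moves=[
    {"dx": 0.4, "dy": -0.07, "dz": 0.02, "wx": 0, "wy": 0, "wz": 0, "gripper": 1},
    {"dx": 0.8, "dy": -0.15, "dz": 0.02, "wx": 0, "wy": 0, "wz": 0, "gripper": 1},
    {"dx": 1.2, "dy": -0.22, "dz": 0.02, "wx": 0, "wy": 0, "wz": 0, "gripper": 1},
    {"dx": 1.6, "dy": -0.3, "dz": 0.02, "wx": 0, "wy": 0, "wz": 0, "gripper": 1},
    {"dx": 2.0, "dy": -0.37, "dz": 0.02, "wx": 0, "wy": 0, "wz": 0, "gripper": 1},
  ],
  squeeze=22,
)

```text
time_s: 9.75
tcp_pos: [514.9, 49.3, 64.6]
orientation: [-2.414, -2.005, 0.005]
contact_force: [-8.3, 1.7, 13.9]
width: 15.6
grasp_force: 22.0
```

Request:
carry_out(
  moves=[
    {"dx": 0.4, "dy": -0.07, "dz": 0, "wx": 0, "wy": 0, "wz": 0, "gripper": 1},
    {"dx": 0.8, "dy": -0.15, "dz": 0, "wx": 0, "wy": 0, "wz": 0, "gripper": 1},
    {"dx": 1.2, "dy": -0.22, "dz": 0, "wx": 0, "wy": 0, "wz": 0, "gripper": 1},
    {"dx": 1.6, "dy": -0.3, "dz": 0, "wx": 0, "wy": 0, "wz": 0, "gripper": 1},
    {"dx": 2.0, "dy": -0.37, "dz": 0, "wx": 0, "wy": 0, "wz": 0, "gripper": 1},
  ],
)

```text
time_s: 10.38
tcp_pos: [536.2, 45.5, 64.5]
orientation: [-2.416, -2.007, 0.002]
contact_force: [-2.6, 0.9, 7.4]
width: 15.8
grasp_force: 22.0
```

Request:
carry_out(
  moves=[
    {"dx": 0.4, "dy": -0.07, "dz": 0.01, "wx": 0, "wy": 0, "wz": 0, "gripper": 1},
    {"dx": 0.8, "dy": -0.15, "dz": 0.01, "wx": 0, "wy": 0, "wz": 0, "gripper": 1},
    {"dx": 1.2, "dy": -0.22, "dz": 0.01, "wx": 0, "wy": 0, "wz": 0, "gripper": 1},
    {"dx": 1.6, "dy": -0.3, "dz": 0.01, "wx": 0, "wy": 0, "wz": 0, "gripper": 1},
    {"dx": 2.0, "dy": -0.37, "dz": 0.01, "wx": 0, "wy": 0, "wz": 0, "gripper": 1},
  ],
)

```text
time_s: 11.0
tcp_pos: [556.2, 41.7, 64.5]
orientation: [-2.416, -2.007, 0.002]
contact_force: [-3.7, 0.5, 6.1]
width: 15.6
grasp_force: 22.0
```

Request:
carry_out(
  moves=[
    {"dx": 0.4, "dy": -0.07, "dz": 0.01, "wx": 0, "wy": 0, "wz": 0, "gripper": 1},
    {"dx": 0.8, "dy": -0.15, "dz": 0.01, "wx": 0, "wy": 0, "wz": 0, "gripper": 1},
    {"dx": 1.2, "dy": -0.22, "dz": 0.01, "wx": 0, "wy": 0, "wz": 0, "gripper": 1},
    {"dx": 1.6, "dy": -0.3, "dz": 0.01, "wx": 0, "wy": 0, "wz": 0, "gripper": 1},
    {"dx": 2.0, "dy": -0.37, "dz": 0.01, "wx": 0, "wy": 0, "wz": 0, "gripper": 1},
    {"dx": 2.0, "dy": -0.37, "dz": 0.01, "wx": 0, "wy": 0, "wz": 0, "gripper": 1},
  ],
)

```text
time_s: 11.75
tcp_pos: [577.2, 37.8, 64.6]
orientation: [2.416, 2.007, 0.001]
contact_force: [0.4, -0.7, -2.0]
width: 15.5
grasp_force: 22.0
```

Request:
carry_out(
  moves=[
    {"dx": 0.4, "dy": -0.07, "dz": -0.02, "wx": 0, "wy": 0, "wz": 0, "gripper": 1},
    {"dx": 0.8, "dy": -0.15, "dz": -0.02, "wx": 0, "wy": 0, "wz": 0, "gripper": 1},
    {"dx": 1.2, "dy": -0.22, "dz": -0.02, "wx": 0, "wy": 0, "wz": 0, "gripper": 1},
    {"dx": 1.6, "dy": -0.3, "dz": -0.02, "wx": 0, "wy": 0, "wz": 0, "gripper": 1},
    {"dx": 1.8, "dy": -0.34, "dz": -0.02, "wx": 0, "wy": 0, "wz": 0, "gripper": 1},
    {"dx": 2.0, "dy": -0.37, "dz": -0.02, "wx": 0, "wy": 0, "wz": 0, "gripper": 1},
    {"dx": 2.0, "dy": -0.37, "dz": -0.02, "wx": 0, "wy": 0, "wz": 0, "gripper": 1},
    {"dx": 2.0, "dy": -0.37, "dz": -0.02, "wx": 0, "wy": 0, "wz": 0, "gripper": 1},
  ],
)

```text
time_s: 12.75
tcp_pos: [596.8, 34.2, 64.5]
orientation: [2.417, 2.007, 0.0]
contact_force: [0.7, -0.0, 0.3]
width: 15.9
grasp_force: 22.0
```

Request:
carry_out(
  moves=[
    {"dx": 0.2, "dy": -0.04, "dz": 0, "wx": 0, "wy": 0, "wz": 0, "gripper": 1},
    {"dx": 0.4, "dy": -0.07, "dz": 0, "wx": 0, "wy": 0, "wz": 0, "gripper": 1},
    {"dx": 0.6, "dy": -0.11, "dz": 0, "wx": 0, "wy": 0, "wz": 0, "gripper": 1},
    {"dx": 0.8, "dy": -0.15, "dz": 0, "wx": 0, "wy": 0, "wz": 0, "gripper": 1},
    {"dx": 0.8, "dy": -0.15, "dz": 0, "wx": 0, "wy": 0, "wz": 0, "gripper": 1},
  ],
)

```text
time_s: 13.38
tcp_pos: [605.0, 32.7, 64.5]
orientation: [2.417, 2.007, 0.0]
contact_force: [0.3, 0.8, -0.1]
width: 15.7
grasp_force: 22.0
```

Request:
carry_out(
  moves=[
    {"dx": 0.1, "dy": -0.02, "dz": 0, "wx": 0, "wy": 0, "wz": 0, "gripper": 1},
    {"dx": 0.2, "dy": -0.04, "dz": 0, "wx": 0, "wy": 0, "wz": 0, "gripper": 1},
    {"dx": 0.3, "dy": -0.05, "dz": 0, "wx": 0, "wy": 0, "wz": 0, "gripper": 1},
    {"dx": 0.3, "dy": -0.05, "dz": 0, "wx": 0, "wy": 0, "wz": 0, "gripper": 1},
  ],
)

```text
time_s: 13.88
tcp_pos: [607.8, 32.2, 64.5]
orientation: [2.417, 2.007, 0.0]
contact_force: [1.3, 0.6, -0.0]
width: 16.1
grasp_force: 22.0
```

Request:
carry_out(
  moves=[
    {"dx": 0.1, "dy": -0.02, "dz": 0, "wx": 0, "wy": 0, "wz": 0, "gripper": 1},
    {"dx": 0.2, "dy": -0.04, "dz": 0, "wx": 0, "wy": 0, "wz": 0, "gripper": 1},
    {"dx": 0.3, "dy": -0.05, "dz": 0, "wx": 0, "wy": 0, "wz": 0, "gripper": 1},
    {"dx": 0.3, "dy": -0.05, "dz": 0, "wx": 0, "wy": 0, "wz": 0, "gripper": 1},
  ],
)

```text
time_s: 14.38
tcp_pos: [610.8, 31.7, 64.5]
orientation: [2.417, 2.007, 0.0]
contact_force: [0.7, 0.1, 0.3]
width: 16.0
grasp_force: 22.0
```

Request:
carry_out(
  moves=[
    {"dx": 0.1, "dy": -0.02, "dz": 0, "wx": 0, "wy": 0, "wz": 0, "gripper": 1},
    {"dx": 0.2, "dy": -0.04, "dz": 0, "wx": 0, "wy": 0, "wz": 0, "gripper": 1},
    {"dx": 0.3, "dy": -0.05, "dz": 0, "wx": 0, "wy": 0, "wz": 0, "gripper": 1},
    {"dx": 0.3, "dy": -0.05, "dz": 0, "wx": 0, "wy": 0, "wz": 0, "gripper": 1},
  ],
)

```text
time_s: 14.88
tcp_pos: [613.8, 31.3, 64.5]
orientation: [2.417, 2.007, 0.0]
contact_force: [0.3, -0.3, -0.3]
width: 16.0
grasp_force: 22.0
```

Request:
carry_out(
  moves=[
    {"dx": 0.1, "dy": -0.02, "dz": 0, "wx": 0, "wy": 0, "wz": 0, "gripper": 1},
    {"dx": 0.2, "dy": -0.04, "dz": 0, "wx": 0, "wy": 0, "wz": 0, "gripper": 1},
    {"dx": 0.2, "dy": -0.04, "dz": 0, "wx": 0, "wy": 0, "wz": 0, "gripper": 1},
    {"dx": 0.2, "dy": -0.04, "dz": 0, "wx": 0, "wy": 0, "wz": 0, "gripper": 1},
  ],
)

```text
time_s: 15.38
tcp_pos: [615.8, 30.8, 64.5]
orientation: [2.417, 2.007, 0.0]
contact_force: [1.0, 0.1, 0.1]
width: 15.5
grasp_force: 22.0
```

Request:
carry_out(
  moves=[
    {"dx": 0.1, "dy": -0.02, "dz": 0, "wx": 0, "wy": 0, "wz": 0, "gripper": 1},
    {"dx": 0.2, "dy": -0.04, "dz": 0, "wx": 0, "wy": 0, "wz": 0, "gripper": 1},
    {"dx": 0.2, "dy": -0.04, "dz": 0, "wx": 0, "wy": 0, "wz": 0, "gripper": 1},
    {"dx": 0.2, "dy": -0.04, "dz": 0, "wx": 0, "wy": 0, "wz": 0, "gripper": 1},
  ],
)

```text
time_s: 15.88
tcp_pos: [617.8, 30.4, 64.5]
orientation: [2.417, 2.007, 0.0]
contact_force: [0.3, -0.3, 0.1]
width: 15.8
grasp_force: 22.0
```

Request:
carry_out(
  moves=[
    {"dx": 0.1, "dy": -0.02, "dz": 0, "wx": 0, "wy": 0, "wz": 0, "gripper": 1},
    {"dx": 0.2, "dy": -0.04, "dz": 0, "wx": 0, "wy": 0, "wz": 0, "gripper": 1},
    {"dx": 0.2, "dy": -0.04, "dz": 0, "wx": 0, "wy": 0, "wz": 0, "gripper": 1},
    {"dx": 0.2, "dy": -0.04, "dz": 0, "wx": 0, "wy": 0, "wz": 0, "gripper": 1},
  ],
)

```text
time_s: 16.38
tcp_pos: [619.8, 30.0, 64.6]
orientation: [2.417, 2.007, 0.0]
contact_force: [0.2, -0.5, 0.3]
width: 16.0
grasp_force: 22.0
```

Request:
carry_out(
  moves=[
    {"dx": 0.1, "dy": -0.02, "dz": 0, "wx": 0, "wy": 0, "wz": 0, "gripper": 1},
    {"dx": 0.2, "dy": -0.04, "dz": 0, "wx": 0, "wy": 0, "wz": 0, "gripper": 1},
    {"dx": 0.2, "dy": -0.04, "dz": 0, "wx": 0, "wy": 0, "wz": 0, "gripper": 1},
    {"dx": 0.2, "dy": -0.04, "dz": 0, "wx": 0, "wy": 0, "wz": 0, "gripper": 1},
  ],
)

```text
time_s: 16.88
tcp_pos: [621.8, 29.6, 64.5]
orientation: [2.417, 2.007, 0.0]
contact_force: [0.4, 0.2, -0.4]
width: 15.9
grasp_force: 22.0
```

Request:
carry_out(
  moves=[
    {"dx": 0.1, "dy": -0.02, "dz": 0, "wx": 0, "wy": 0, "wz": 0, "gripper": 1},
    {"dx": 0.2, "dy": -0.04, "dz": 0, "wx": 0, "wy": 0, "wz": 0, "gripper": 1},
    {"dx": 0.2, "dy": -0.04, "dz": 0, "wx": 0, "wy": 0, "wz": 0, "gripper": 1},
    {"dx": 0.2, "dy": -0.04, "dz": 0, "wx": 0, "wy": 0, "wz": 0, "gripper": 1},
  ],
)

```text
time_s: 17.38
tcp_pos: [623.8, 29.2, 64.6]
orientation: [2.417, 2.007, 0.0]
contact_force: [-0.5, -0.6, 0.1]
width: 15.9
grasp_force: 22.0
```

Request:
carry_out(
  moves=[
    {"dx": 0.1, "dy": -0.02, "dz": 0, "wx": 0, "wy": 0, "wz": 0, "gripper": 1},
    {"dx": 0.2, "dy": -0.04, "dz": 0, "wx": 0, "wy": 0, "wz": 0, "gripper": 1},
    {"dx": 0.2, "dy": -0.04, "dz": 0, "wx": 0, "wy": 0, "wz": 0, "gripper": 1},
    {"dx": 0.2, "dy": -0.04, "dz": 0, "wx": 0, "wy": 0, "wz": 0, "gripper": 1},
  ],
)

```text
time_s: 17.88
tcp_pos: [625.4, 29.0, 64.5]
orientation: [-2.416, -2.007, 0.001]
contact_force: [-3.9, 2.2, 5.3]
width: 16.0
grasp_force: 22.0
```

Request:
carry_out(
  moves=[
    {"dx": 0.1, "dy": -0.02, "dz": 0, "wx": 0, "wy": 0, "wz": 0, "gripper": 1},
    {"dx": 0.2, "dy": -0.04, "dz": 0, "wx": 0, "wy": 0, "wz": 0, "gripper": 1},
    {"dx": 0.2, "dy": -0.04, "dz": 0, "wx": 0, "wy": 0, "wz": 0, "gripper": 1},
    {"dx": 0.2, "dy": -0.04, "dz": 0, "wx": 0, "wy": 0, "wz": 0, "gripper": 1},
  ],
)

```text
time_s: 18.38
tcp_pos: [627.1, 28.7, 64.5]
orientation: [-2.416, -2.007, 0.002]
contact_force: [-6.2, 1.3, 6.0]
width: 16.2
grasp_force: 22.0
```

Request:
carry_out(
  moves=[
    {"dx": 0.05, "dy": -0.01, "dz": 0, "wx": 0, "wy": 0, "wz": 0, "gripper": 1},
    {"dx": 0.1, "dy": -0.02, "dz": 0, "wx": 0, "wy": 0, "wz": 0, "gripper": 1},
    {"dx": 0.1, "dy": -0.02, "dz": 0, "wx": 0, "wy": 0, "wz": 0, "gripper": 1},
    {"dx": 0.1, "dy": -0.02, "dz": 0, "wx": 0, "wy": 0, "wz": 0, "gripper": 1},
    {"dx": 0.1, "dy": -0.02, "dz": 0, "wx": 0, "wy": 0, "wz": 0, "gripper": 1},
  ],
)

```text
time_s: 19.0
tcp_pos: [627.9, 28.5, 64.6]
orientation: [-2.416, -2.006, 0.002]
contact_force: [-8.0, 2.0, 9.2]
width: 15.9
grasp_force: 22.0
```

Request:
carry_out(
  moves=[
    {"dx": -0.1, "dy": 0.02, "dz": 0, "wx": 0, "wy": 0, "wz": 0, "gripper": 1},
    {"dx": -0.2, "dy": 0.04, "dz": 0, "wx": 0, "wy": 0, "wz": 0, "gripper": 1},
    {"dx": -0.3, "dy": 0.05, "dz": 0, "wx": 0, "wy": 0, "wz": 0, "gripper": 1},
    {"dx": -0.35, "dy": 0.06, "dz": 0, "wx": 0, "wy": 0, "wz": 0, "gripper": 1},
    {"dx": -0.35, "dy": 0.06, "dz": 0, "wx": 0, "wy": 0, "wz": 0, "gripper": 1},
  ],
)

```text
time_s: 19.62
tcp_pos: [625.3, 28.9, 64.5]
orientation: [2.417, 2.007, 0.0]
contact_force: [-2.2, 1.4, 1.9]
width: 16.1
grasp_force: 22.0
```

Request:
carry_out(
  moves=[
    {"dx": 0, "dy": 0, "dz": 0, "wx": 0, "wy": 0, "wz": 0, "gripper": 0.81},
    {"dx": 0, "dy": 0, "dz": 0, "wx": 0, "wy": 0, "wz": 0, "gripper": 0.79},
    {"dx": 0, "dy": 0, "dz": 0, "wx": 0, "wy": 0, "wz": 0, "gripper": 0.77},
    {"dx": 0, "dy": 0, "dz": 0, "wx": 0, "wy": 0, "wz": 0, "gripper": 0.74},
    {"dx": 0, "dy": 0, "dz": 0, "wx": 0, "wy": 0, "wz": 0, "gripper": 0.7},
    {"dx": 0, "dy": 0, "dz": 0, "wx": 0, "wy": 0, "wz": 0, "gripper": 0.65},
    {"dx": 0, "dy": 0, "dz": 0, "wx": 0, "wy": 0, "wz": 0, "gripper": 0.6},
    {"dx": 0, "dy": 0, "dz": 0, "wx": 0, "wy": 0, "wz": 0, "gripper": 0.6},
  ],
  squeeze=3,
)

```text
time_s: 20.62
tcp_pos: [625.2, 28.8, 64.5]
orientation: [2.417, 2.007, 0.0]
contact_force: [-0.9, 0.5, 0.1]
width: 36.6
grasp_force: 0.0
```

Request:
carry_out(
  moves=[
    {"dx": 0, "dy": 0, "dz": 0, "wx": 0, "wy": 0, "wz": 0, "gripper": 0.6},
    {"dx": 0, "dy": 0, "dz": 2, "wx": 0, "wy": 0, "wz": 0, "gripper": 0.6},
    {"dx": 0, "dy": 0, "dz": 5, "wx": 0, "wy": 0, "wz": 0, "gripper": 0.6},
    {"dx": 0, "dy": 0, "dz": 9, "wx": 0, "wy": 0, "wz": 0, "gripper": 0.6},
    {"dx": 0, "dy": 0, "dz": 13, "wx": 0, "wy": 0, "wz": 0, "gripper": 0.6},
    {"dx": -4, "dy": 0, "dz": 16, "wx": 0, "wy": 0, "wz": 0, "gripper": 0.6},
    {"dx": -9, "dy": 0, "dz": 16, "wx": 0, "wy": 0, "wz": 0, "gripper": 0.6},
    {"dx": -14, "dy": 0, "dz": 16, "wx": 0, "wy": 0, "wz": 0, "gripper": 0.6},
  ],
)

```text
time_s: 21.62
tcp_pos: [483.9, 28.9, 226.1]
orientation: [2.416, 2.006, 0.003]
contact_force: [-0.7, -0.9, 0.5]
width: 37.1
grasp_force: 0.0
```

Request:
carry_out(
  moves=[
    {"dx": -5, "dy": 0, "dz": 0, "wx": 0, "wy": 0, "wz": 0, "gripper": 0.6},
    {"dx": -10, "dy": -2, "dz": 0, "wx": 0, "wy": 0, "wz": 0, "gripper": 0.6},
    {"dx": -13, "dy": -6, "dz": 0, "wx": 0, "wy": 0, "wz": 0, "gripper": 0.6},
    {"dx": -14, "dy": -11, "dz": 0, "wx": 0, "wy": 0, "wz": 0, "gripper": 0.6},
    {"dx": -15, "dy": -16, "dz": 0, "wx": 0, "wy": 0, "wz": 0, "gripper": 0.6},
    {"dx": -15, "dy": -21, "dz": 0, "wx": 0, "wy": 0, "wz": 0, "gripper": 0.6},
    {"dx": -15, "dy": -25, "dz": 0, "wx": 0, "wy": 0, "wz": 0, "gripper": 0.6},
    {"dx": -15, "dy": -25, "dz": 0, "wx": 0, "wy": 0, "wz": 0, "gripper": 0.6},
  ],
)

```text
time_s: 22.62
tcp_pos: [335.1, -223.1, 225.6]
orientation: [2.418, 2.003, 0.0]
contact_force: [0.2, 0.4, -0.2]
width: 37.6
grasp_force: 0.0
```

Run:
```python
from h import *
s=state();print(s['time_s'],s['tcp_pos'],s['contact_force'],s['width'])
O=np.array([532.4,45.6]);a=np.radians(-10.6);L=np.array([np.cos(a),np.sin(a)]);N=np.array([-L[1],L[0]])
im=[]
for n,b in(('top',(195,95,275,230)),('scene',(185,165,300,280))):
    c=camera(n);c={k:np.array(v) for k,v in c.items()};P=cloud(c);P=P[c['depth']>0]
    d=P[:,:2]-O;k=(P[:,2]>98)&(P[:,2]<114)&(abs(d@L-95)<30)&(abs(d@N)<25)
    print(n,k.sum(),'post top cab x,y',(d[k]@L).mean(),(d[k]@N).mean(),np.median(P[k,2]), 'edges',cv2.minAreaRect(P[k,:2].astype(np.float32)))
    x0,y0,x1,y1=b; im.append(cv2.resize(c['color'][y0:y1,x0:x1],(380,540),interpolation=cv2.INTER_CUBIC) if n=='top' else cv2.resize(c['color'][y0:y1,x0:x1],(400,540),interpolation=cv2.INTER_CUBIC))
cv2.imwrite('pics/fin.png',np.hstack(im))
```

```text
22.625 [ 335.14725072 -223.10137988  225.58193202] [ 0.22995764  0.39822162 -0.15718865] 37.582147136300165
top 44 post top cab x,y 91.63960773224004 -1.2929775310347262 106.0730103187853 edges ((622.3074340820312, 27.438152313232422), (15.1500883102417, 15.32630443572998), 85.32534790039062)
scene 62 post top cab x,y 94.90687214565243 0.8120114354752359 105.15804237869122 edges ((625.0364379882812, 28.64531707763672), (16.723426818847656, 15.987485885620117), 80.21977233886719)
```

View pics/fin.png

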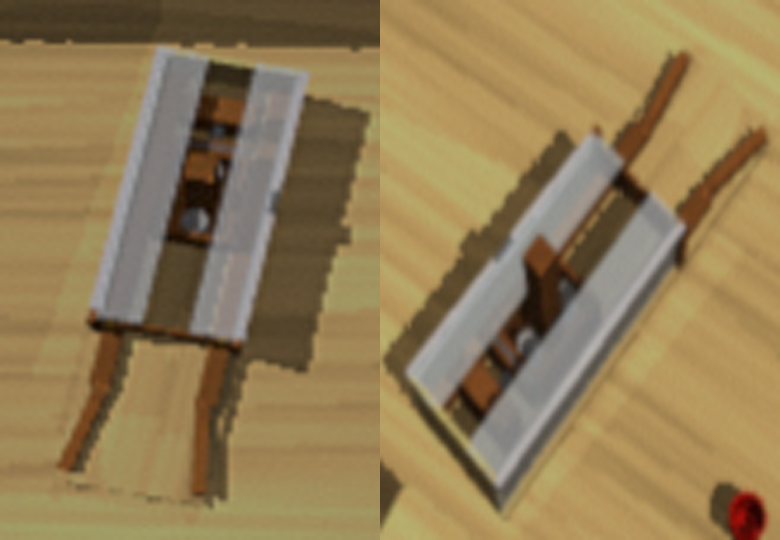

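The final picture shows the sled upright against the felt pad. Its post is at (205,165) in the top half and (540,260) in the scene half, near cabinet x ≈ 94 mm. The flaps are shut behind it, and the arm is clear.

```bash
python3 -c "
from station import finish_job
print(finish_job())"
```

```text
the job is handed in; nothing more can be done
None
```

The job is handed in (no verdict came back): the middle-sized sled went in through both flaps and pressed the backstop with about 8 N. I then let go; the last pictures show it upright against the pad with the flaps shut, and the arm is clear.

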